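# Open up the ratchet stop of the jar rack

### The arm

A 6-joint arm with a two-finger parallel gripper is mounted at the origin on a cart in front of the work surface, level with it; the furniture and walls round the work are solid. World frame = base frame: x ahead of the robot, y to its left, z up, the work surface at z = 0. Lengths are in mm, angles in rad, forces in N, time in s.
With the tool pointing down it reaches from about 350 to 725 mm from the base axis. Payload 6 kg.
Tool frame: the origin (TCP) lies between the finger pads; the fingertips stand 19 mm ahead of it and the grasp point (between the pads) is the TCP (env.tip_reach is the distance from the TCP to the fingertips, in mm); z points along the fingers, y is the line along which they close (so a half turn about z gives the same grasp; the last joint's range is limited). The gripper opens to 85 mm and grips with 20 to 120 N. Pads are 22 mm wide; open, the fingers measure 114 mm over their backs; the gripper's body (76 mm by 85 mm) begins 54 mm behind the grasp point. The pads swing forward as they close: fully open they stand 13 mm farther back than shut.
Start: joints at [-0.924, 0.04, 0.085, 0, -1.615, -0.334], TCP at [184.644, -570.861, 250.261] pointing down, gripper open.
Joint ranges: [-2.56, 2.56], [-1.29, 2.01], [-1.08, 1.49], [-3.29, 1.98], [-2.81, -0.18], [-2.99, 2.99]. Speed limits (rad/s): [2.57, 2.57, 3.01, 3.14, 3.14, 3.14].

### API

Orientations are given as a unit quaternion [w, x, y, z].
In Python, from bench import env, optics, ticket, find_in, masks_of gives the robot as it stands. The module is installed in compiled form; this text tells all that it offers.
- The arm moves only by the tool arm_command, never from a script. Its argument "increments" is a list of rows, each a list of 3 entries, a list of its own where there are three numbers: the shift along the tool's x, y, z as a fraction of full scale, then the turn, a rotation vector about the tool's x, y, z as a fraction of full scale, then the closure in counts, from 0 (fully open) to 255 (shut). In form: [[[dx, dy, dz], [wx, wy, wz], jaw], ...]. A call has exactly 10 rows; each row is the pose to reach, as a shift and turn from the pose commanded when the call began, along the tool's axes at that moment; what a row does not reach only later rows make up. Full scale, the value 1, is 100 mm for a shift and 90 degrees for a turn. A row lasts 1/10 s, in which the tool goes at most 50 mm and 8.59 degrees, less where a joint would pass 70% of its speed; a pose out of reach is approached as far as the arm can. A call with a number of a shift or a turn outside -1 to 1 is refused whole. A call with a gripper value outside its range is refused whole. The fingers move at their own pace and stop on an object; "force" is the grip in N (left out, the last holds). Time passes only in rows, so rows that repeat a pose let the fingers close, or fill a call up. It gives the time, the measured TCP pose, the force, the opening and the grip force at its end, in the units of the state.
- env.sense(): the state, without advancing time (a new reading comes with each control period).
- optics.camera(name): name is "scene" or "top"; returns a dict with "image" (384x512x3 uint8, red, green, blue), "intrinsics" (3x3 intrinsics, pixels), "rvec" (rotation vector, rad) and "tvec" (3), from world to camera coordinates, as OpenCV has them. Camera axes: x right, y down, z forward; pixel columns grow to the right and rows downward; lengths in mm; the calibration is good to about 2 mm. A picture is of the moment at which its call begins. There is no depth.
- ticket.sign_off(): hands the job in; it is judged then, once.
Trained networks look in a picture, given as the dict that the camera call returned (one of the last four; its "shot" number tells which), for a name from the list of things; names that differ only in an ending like _2 or _b are one class to them, and where a whole thing is asked for, a point or a joint stands for the part that bears it (a point fixed in the world has none). Each returns a list of dicts, best first, with "conf" (0 to 1); they miss things now and then, are a little off and sometimes report something else, mostly with a low value. They report only what shows in the picture. A call takes as long as a camera call.
- find_in(name, picture): "centre" ([x, y, z] in mm, in world coordinates, good to about 4 mm: the middle of the surface that is visible of it).
- masks_of(name, picture): "mask" (384x512 bool, what is visible of it).
The state is a dict: "time": time; "q": joint angles; "qvel": joint speeds; "joint_efforts": joint torques, N m; "position": TCP position; "eef_rot": TCP orientation; "contact_force": force on the tool from outside, world axes, zero at the start; "wrist_torque": the same for the moment, N m; "width": finger opening in mm; "grip_force": force on a finger pad.
Only numpy, scipy, OpenCV 4.12 (cv2) and the standard library are available. Lean on these libraries where they do the work, as an engineer would, in place of code of your own. Each camera call takes 0.05 s, during which the arm holds its last target. There are 200 camera calls.

### The job

The sliding stop of the jar rack is ratcheted up close to the short tin; make room for another jar. With the fingertips press the black release key on the stop down and, keeping it down, push the stop along its bar all the way back to the end block, then lift off so that the key springs up again. Grip and lift nothing, and leave the carton and tin in the rack and the things round it standing where they are.

Things in the scene. Friction and masses are not known exactly. Their poses are not given: they have to be found in the camera images.
- jar_rack: Fixed rack: wooden deck 150 (x) x 400 (y) mm, 12 thick, end board 98 mm high at its -y end. A steel bar, toothed underneath, runs along y 75 mm to the -x (near) side of the origin, between two dark steel blocks 50 mm high. Origin on the table under the deck; y points along the bar the way the stop is pushed back (robot's left, give or take 0.4 rad of yaw), z up.
- stop (a joint): Grey sliding stop along the bar, m: 0 by the row, grows along rack +y, 0.110 = fully back at the end block (rigid). Starts at 0 to 0.024. The ratchet (8 mm teeth) blocks +y motion unless the key is 4.5 mm down or more; towards -y it clicks freely. Key down, it slides with about 2.5 N friction (plus 6 N per m/s). It cannot be lifted off.
- release_key (a joint): How far the release key is pressed, m: about 0 = up (up to 0.0035 when the pawl rests on the flank of a tooth), 0.006 = fully down (rigid end). A spring pushes it up: about 2.4 N when up, 6 N fully down. Springs back when let go and the ratchet locks again.
- key_top (a point): Middle of the top face of the black ribbed release key on the stop, a plate 42 mm (rack x) x 44 mm (rack y), 68 mm above the table when up. It rides with the stop and sinks with the key; axes parallel to the rack's. Room above it is free except for the rib.
- rib_face (a point): Point on the face of the grey rib on the stop that looks to the rack's -y (towards the key): 28 mm along +y from the middle of the key and 12 mm above its raised top. The rib is 50 mm wide (rack x), 16 mm thick, its top 92 mm above the table; push here towards +y.
- plate_top (a point): Middle of the top edge of the stop's upright plate, 86 mm above the table. The plate is 100 mm wide (rack x), 10 mm thick, reaches over the deck and starts 25 mm to the rack's +x side of the key's middle; its other face looks at the tin.
- tea_box: Carton standing in the rack next to the end board, 51 x 64 mm, 126 mm tall. Origin under its centre. To be left standing.
- fish_tin: Short round food tin with a pale green label, 75 mm diameter, 58 mm tall, standing in the rack between carton and stop. Origin under its centre. To be left standing.
- spice_jar: Small jar with a yellow cap, 44 mm wide, 106 mm tall, standing on the table on the far (+x) side of the rack. Origin under its centre. Leave alone.
- large_tin: Large round tin with a dark blue and white label, 75 mm diameter, 110 mm tall, standing on the table on the far (+x) side of the rack; it and the spice jar may swap places. Origin under its centre. Leave alone.
- enamel_mug: Off-white mug, 85 mm wide (115 with its handle), 92 mm tall, on the table beyond the rack. Origin under its centre. Leave alone.

How it is judged:
By the outcome, as a careful person would: the job done as asked, in the order asked, and still so for the second after the job is handed in, with the robot touching nothing.
It also fails if it takes over 32 s, if anything falls off the work surface, if the arm or the gripper's body presses on something with over 40 N, if the wrist force passes 120 N, or if a joint passes its speed limit or range.

## Working session

There is one attempt and no reset: what is moved stays moved. The work goes in short steps, Python scripts to look and compute and a tool call to move; the robot and the scene stay as the last step left them, time stands still between calls to the robot, and variables do not carry over. Pictures are saved under pics/ and viewed, at most 10 in all, crops included, and the job is handed in when it is done.

Besides the shell and the picture viewer there is one more tool, called after ">>>" by a JSON object that holds its "fn" and its "kwargs". arm_command: Moves the arm, as the interface text tells. Shift numbers are shares of 100 mm and turn numbers shares of 90 degrees, none past 1 either way. Its arguments: {"type":"object","properties":{"increments":{"type":"array"},"force":{"type":"number"}},"required":["increments"]}

```bash
mkdir -p pics; cat > h.py <<'E'
import numpy as np,cv2
from bench import env,optics,ticket,find_in,masks_of
from scipy.spatial.transform import Rotation as R
def proj(c,P):
    return cv2.projectPoints(np.float64(P).reshape(-1,1,3),np.float64(c['rvec']),np.float64(c['tvec']),np.float64(c['intrinsics']),None)[0].reshape(-1,2)
def ray(c,uv,z):
    Rm=cv2.Rodrigues(np.float64(c['rvec']))[0];t=np.float64(c['tvec']).ravel();o=-Rm.T@t
    d=Rm.T@np.linalg.inv(c['intrinsics'])@np.array([uv[0],uv[1],1.]);return o+d*(z-o[2])/d[2]
def save(c,n):cv2.imwrite('pics/'+n,np.ascontiguousarray(c['image'][:,:,::-1]))
E
python3 - <<'E'
from h import *
np.set_printoptions(precision=1,suppress=True)
s=env.sense();print(s['time'],s['position'],s['eef_rot'],s['width'],env.tip_reach)
for n in('top','scene'):
    c=optics.camera(n);save(c,n+'0.png')
    for k in('jar_rack','stop','release_key','key_top','rib_face','plate_top','fish_tin','tea_box','spice_jar','large_tin','enamel_mug'):
        r=find_in(k,c)[:2]
        print(n,k,[(np.round(a['centre'],1),round(a['conf'],2),proj(c,a['centre'])[0]) for a in r])
    for k in('release_key','jar_rack'):
        for m in masks_of(k,c)[:1]:
            ys,xs=np.nonzero(m['mask']);print(k,len(xs),cv2.minAreaRect(np.c_[xs,ys].astype(np.float32)))
E
```

```text
0.0 [ 184.6 -570.6  249.3] [-0.  -0.2  1.   0. ] 85.37013961773818 19.0
top jar_rack [(array([538.8,  44.2,  12.5]), 0.74, array([245.1, 223.5]))]
top stop [(array([514.4,  49.8,  67.8]), 0.57, array([241.4, 233.4]))]
top release_key [(array([500.5,  51.6,  66.9]), 0.75, array([240.6, 239.6]))]
top key_top [(array([504.5,  56.4,  70.2]), 0.9, array([238.4, 237.8]))]
top rib_face [(array([508.2,  42.9,  67.2]), 0.78, array([244.5, 236.1]))]
top plate_top []
top fish_tin [(array([566.6, -61.2,  67.2]), 0.97, array([290.8, 209.8]))]
top tea_box [(array([ 545.5, -120.9,   97.3]), 0.88, array([319.7, 218.2])), (array([686.1,  23.4, 107. ]), 0.6, array([252.4, 154.2]))]
top spice_jar [(array([688. ,  23.1, 106. ]), 0.78, array([252.5, 153.4]))]
top large_tin [(array([690.5, 117.1, 105. ]), 0.97, array([210. , 152.9]))]
top enamel_mug [(array([ 680.1, -105.9,   29. ]), 0.79, array([307.6, 163.4]))]
release_key 396 ((241.7026824951172, 238.2837677001953), (20.2210750579834, 20.714271545410156), 9.462322235107422)
jar_rack 8884 ((257.1351318359375, 219.18917846679688), (169.33094787597656, 68
[... 667 characters left out ...]
), 0.65, array([232.6, 187.4])), (array([557.4, -55.3,  69.7]), 0.61, array([301.4, 201.8]))]
scene tea_box [(array([ 537.5, -113.4,   88.3]), 0.7, array([328. , 188.7])), (array([560.1, -52.9,  70. ]), 0.62, array([299.8, 201.5]))]
scene spice_jar [(array([682.2,  37.3,  74. ]), 0.95, array([232.3, 186.9]))]
scene large_tin [(array([682.9, 127.7,  95. ]), 0.65, array([197.1, 201.4]))]
scene enamel_mug [(array([ 669.1, -100.2,   62.8]), 0.65, array([282.1, 165. ]))]
release_key 411 ((281.8056945800781, 246.06048583984375), (20.35121726989746, 21.468538284301758), 61.38954162597656)
jar_rack 10293 ((274.4000244140625, 231.8000030517578), (80.4984359741211, 188.72412109375), 63.43495178222656)
```

View pics/top0.png

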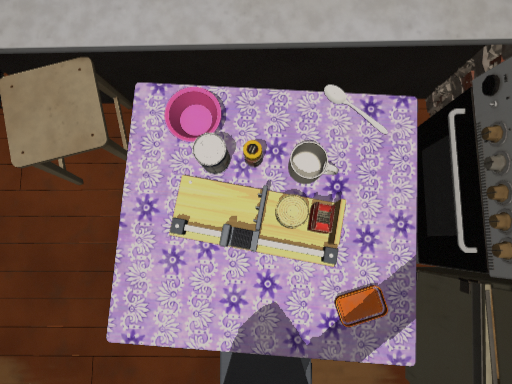

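View pics/scene0.png

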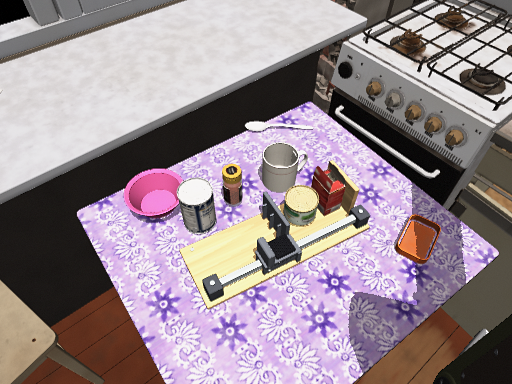

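The top view shows the bar running from the block at (177,227) to the block at (331,256). The key is at about (241,238), with the rib just left of it at (226,233) and the plate at (262,215) on the tin side. I'll zoom in to get the yaw and the key position.

```bash
python3 - <<'E'
from h import *
np.set_printoptions(precision=3,suppress=True)
for n in('top','scene'):
    c=optics.camera(n)
    m=masks_of('release_key',c)[0]['mask'];ys,xs=np.nonzero(m)
    p=ray(c,(xs.mean(),ys.mean()),68);print(n,'key',p)
    x0,y0=(165,170) if n=='top' else (195,180)
    cv2.imwrite(f'pics/{n}c.png',cv2.resize(np.ascontiguousarray(c['image'][y0:y0+125,x0:x0+190,::-1]),None,fx=4,fy=4,interpolation=cv2.INTER_CUBIC))
    m=masks_of('jar_rack',c)[0]['mask']
    if n=='top':
        ys,xs=np.nonzero(m);W=np.array([ray(c,(x,y),12)[:2] for x,y in zip(xs,ys)]);print(cv2.minAreaRect(W.astype(np.float32)))
E
```

```text
top key [503.325  49.728  68.   ]
((549.6885375976562, 16.149200439453125), (401.3992614746094, 157.3839111328125), 79.99342346191406)
scene key [503.141  52.11   68.   ]
```

View pics/topc.png

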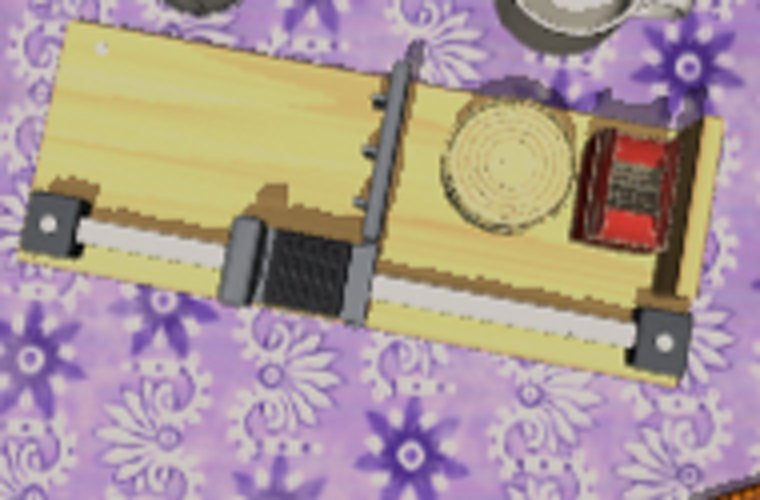

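View pics/scenec.png

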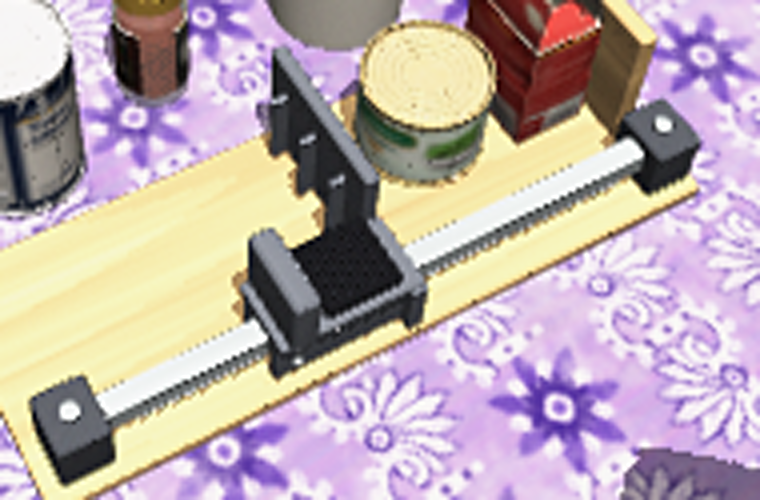

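Both crops agree: the key is just in front of the rib, the rib is on its end-block side, and the bolts on the block tops are at crop pixels (48,224) and (665,342).

```bash
cat >> h.py <<'E'
YAW=-0.178
RY=np.array([-np.sin(YAW),np.cos(YAW),0]);RX=np.array([np.cos(YAW),np.sin(YAW),0])
def q2R(q):return R.from_quat([q[1],q[2],q[3],q[0]])
def plan(target,ty=None):
    s=env.sense();Rt=q2R(s['eef_rot']).as_matrix()
    print('t',s['time'],'pos',s['position'],'F',s['contact_force'],'q',s['q'],'w',s['width'])
    print('axes\n',Rt)
    ax=RX if ty is None else ty
    if Rt[:,1]@ax<0: ax=-ax
    z=np.array([0,0,-1.]);T=np.c_[np.cross(ax,z),ax,z]
    print('shift/100',Rt.T@(np.array(target)-s['position'])/100,'turn/90',R.from_matrix(Rt.T@T).as_rotvec()/(np.pi/2))
E
python3 - <<'E'
from h import *
np.set_printoptions(precision=3,suppress=True)
c=optics.camera('top')
a=ray(c,(165+48/4,170+224/4),50);b=ray(c,(165+665/4,170+342/4),50)
d=a-b;print('bolts',a,b,'len',np.linalg.norm(d),'yaw',-np.arctan2(d[0],d[1]))
plan([503+.174*6,51+6,130]); plan([503+.174*6,51+6,130],RY)
# stop estimate: key along rack y relative to mid bolts
for k in ([503.2,51,68],):print('key along/lateral from bolt mid',(np.array(k)-(a+b)/2)@RY,(np.array(k)-(a+b)/2)@RX)
E
```

```text
bolts [532.144 199.154  50.   ] [ 464.597 -151.219   50.   ] len 356.8245397101693 yaw -0.19045001878206538
t 1.75 pos [ 184.641 -570.856  250.261] F [-0.311  0.219  1.073] q [-0.924  0.04   0.085 -0.    -1.616 -0.334] w 85.57093661969877
axes
 [[-0.951 -0.308 -0.   ]
 [-0.308  0.951  0.   ]
 [ 0.     0.    -1.   ]]
shift/100 [-4.971  4.991  1.203] turn/90 [ 0.     0.    -0.688]
t 1.75 pos [ 184.641 -570.856  250.261] F [-0.311  0.219  1.073] q [-0.924  0.04   0.085 -0.    -1.616 -0.334] w 85.57093661969877
axes
 [[-0.951 -0.308 -0.   ]
 [-0.308  0.951  0.   ]
 [ 0.     0.    -1.   ]]
shift/100 [-4.971  4.991  1.203] turn/90 [ 0.    -0.     0.312]
key along/lateral from bolt mid 27.46072284983334 -0.03296596857042803
```

>>> {"fn": "arm_command", "kwargs": {"increments": [[[-0.1, 0.1, 0], [0, 0, 0], 255], [[-0.2, 0.2, 0], [0, 0, 0], 255], [[-0.3, 0.3, 0], [0, 0, 0], 255], [[-0.4, 0.4, 0], [0, 0, 0], 255], [[-0.5, 0.5, 0], [0, 0, 0], 255], [[-0.6, 0.6, 0], [0, 0, 0], 255], [[-0.7, 0.7, 0], [0, 0, 0], 255], [[-0.8, 0.8, 0], [0, 0, 0], 255], [[-0.9, 0.9, 0], [0, 0, 0], 255], [[-1, 1, 0], [0, 0, 0], 255]]}}

```text
time: 2.75
position: [249.5, -443.9, 250.3]
eef_rot: [-0.0, -0.156, 0.988, 0.0]
contact_force: [0.2, 0.6, -0.5]
width: -0.0
grip_force: 0.0
```

>>> {"fn": "arm_command", "kwargs": {"increments": [[[-0.1, 0.1, 0], [0, 0, 0], 255], [[-0.2, 0.2, 0], [0, 0, 0], 255], [[-0.3, 0.3, 0], [0, 0, 0], 255], [[-0.4, 0.4, 0], [0, 0, 0], 255], [[-0.5, 0.5, 0], [0, 0, 0], 255], [[-0.6, 0.6, 0], [0, 0, 0], 255], [[-0.7, 0.7, 0], [0, 0, 0], 255], [[-0.8, 0.8, 0], [0, 0, 0], 255], [[-0.9, 0.9, 0], [0, 0, 0], 255], [[-1, 1, 0], [0, 0, 0], 255]]}}

```text
time: 3.75
position: [313.7, -318.0, 250.3]
eef_rot: [0.0, -0.156, 0.988, 0.0]
contact_force: [1.2, 0.2, -0.9]
width: -0.0
grip_force: 0.0
```

>>> {"fn": "arm_command", "kwargs": {"increments": [[[-0.1, 0.1, 0], [0, 0, 0], 255], [[-0.2, 0.2, 0], [0, 0, 0], 255], [[-0.3, 0.3, 0], [0, 0, 0], 255], [[-0.4, 0.4, 0], [0, 0, 0], 255], [[-0.5, 0.5, 0], [0, 0, 0], 255], [[-0.6, 0.6, 0], [0, 0, 0], 255], [[-0.7, 0.7, 0], [0, 0, 0], 255], [[-0.8, 0.8, 0], [0, 0, 0], 255], [[-0.9, 0.9, 0], [0, 0, 0], 255], [[-1, 1, 0], [0, 0, 0], 255]]}}

```text
time: 4.75
position: [377.9, -192.1, 250.3]
eef_rot: [0.0, -0.156, 0.988, 0.0]
contact_force: [0.5, -0.6, -0.2]
width: -0.2
grip_force: 0.0
```

>>> {"fn": "arm_command", "kwargs": {"increments": [[[-0.1, 0.1, 0], [0, 0, 0], 255], [[-0.2, 0.2, 0], [0, 0, 0], 255], [[-0.3, 0.3, 0], [0, 0, 0], 255], [[-0.4, 0.4, 0], [0, 0, 0], 255], [[-0.5, 0.5, 0], [0, 0, 0], 255], [[-0.6, 0.6, 0], [0, 0, 0], 255], [[-0.7, 0.7, 0], [0, 0, 0], 255], [[-0.8, 0.8, 0], [0, 0, 0], 255], [[-0.9, 0.9, 0], [0, 0, 0], 255], [[-1, 1, 0], [0, 0, 0], 255]]}}

```text
time: 5.75
position: [442.6, -66.1, 250.3]
eef_rot: [-0.0, -0.156, 0.988, 0.0]
contact_force: [-0.4, -0.4, -0.0]
width: -0.1
grip_force: 0.0
```

>>> {"fn": "arm_command", "kwargs": {"increments": [[[-0.1, 0.1, 0.05], [0, 0, -0.07], 255], [[-0.2, 0.2, 0.15], [0, 0, -0.14], 255], [[-0.3, 0.3, 0.25], [0, 0, -0.22], 255], [[-0.4, 0.4, 0.35], [0, 0, -0.29], 255], [[-0.5, 0.5, 0.45], [0, 0, -0.36], 255], [[-0.6, 0.6, 0.55], [0, 0, -0.43], 255], [[-0.7, 0.7, 0.65], [0, 0, -0.5], 255], [[-0.8, 0.8, 0.75], [0, 0, -0.57], 255], [[-0.9, 0.9, 0.85], [0, 0, -0.64], 255], [[-0.97, 0.99, 0.9], [0, 0, -0.685], 255]]}}

```text
time: 6.75
position: [504.0, 58.0, 158.9]
eef_rot: [-0.001, -0.641, 0.767, 0.0]
contact_force: [0.7, -0.7, 0.1]
width: -0.1
grip_force: 0.0
```

```bash
sed -i 's/^YAW=.*/YAW=-0.183/' h.py; python3 - <<'E'
from h import *
np.set_printoptions(precision=3,suppress=True)
plan(np.array([503.2,51,95])+6*RY)
c=optics.camera('scene')
cv2.imwrite('pics/s1.png',cv2.resize(np.ascontiguousarray(c['image'][140:290,195:385,::-1]),None,fx=4,fy=4,interpolation=cv2.INTER_CUBIC))
E
```

```text
t 6.75 pos [504.036  58.021 158.914] F [ 0.694 -0.709  0.101] q [ 0.512 -0.201 -0.308 -0.    -1.465 -0.69 ] w -0.11527081961364836
axes
 [[-0.177 -0.984 -0.002]
 [-0.984  0.177 -0.   ]
 [ 0.001  0.002 -1.   ]]
shift/100 [ 0.01  -0.006  0.639] turn/90 [ 0.001 -0.     0.003]
```

View pics/s1.png

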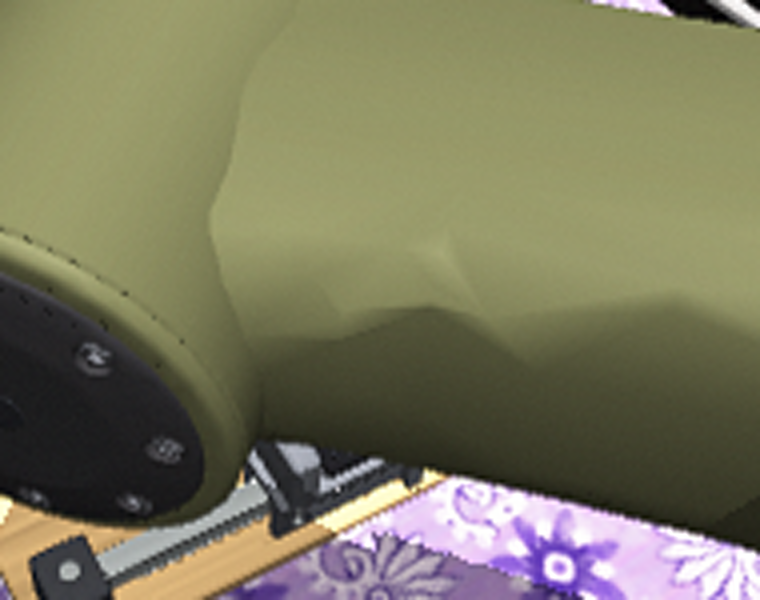

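The arm now hides the stop, so I'll go down by force feedback.

>>> {"fn": "arm_command", "kwargs": {"increments": [[[0, 0, 0.15], [0, 0, 0], 255], [[0, 0, 0.3], [0, 0, 0], 255], [[0, 0, 0.45], [0, 0, 0], 255], [[0, 0, 0.58], [0, 0, 0], 255], [[0, 0, 0.64], [0, 0, 0], 255], [[0, 0, 0.66], [0, 0, 0], 255], [[0, 0, 0.68], [0, 0, 0], 255], [[0, 0, 0.7], [0, 0, 0], 255], [[0, 0, 0.71], [0, 0, 0], 255], [[0, 0, 0.71], [0, 0, 0], 255]]}}

```text
time: 7.8
position: [504.0, 56.9, 89.4]
eef_rot: [0.0, -0.64, 0.768, 0.0]
contact_force: [0.3, 0.3, 1.1]
width: -0.0
grip_force: 0.0
```

>>> {"fn": "arm_command", "kwargs": {"increments": [[[0, 0, 0.01], [0, 0, 0], 255], [[0, 0, 0.02], [0, 0, 0], 255], [[0, 0, 0.03], [0, 0, 0], 255], [[0, 0, 0.03], [0, 0, 0], 255], [[0, 0, 0.03], [0, 0, 0], 255], [[0, 0, 0.03], [0, 0, 0], 255], [[0, 0, 0.03], [0, 0, 0], 255], [[0, 0, 0.03], [0, 0, 0], 255], [[0, 0, 0.03], [0, 0, 0], 255], [[0, 0, 0.03], [0, 0, 0], 255]]}}

```text
time: 8.8
position: [504.0, 56.9, 86.4]
eef_rot: [0.0, -0.64, 0.768, 0.0]
contact_force: [-1.3, 0.7, 2.2]
width: -0.1
grip_force: 1.3
```

>>> {"fn": "arm_command", "kwargs": {"increments": [[[0, 0, 0.01], [0, 0, 0], 255], [[0, 0, 0.02], [0, 0, 0], 255], [[0, 0, 0.03], [0, 0, 0], 255], [[0, 0, 0.04], [0, 0, 0], 255], [[0, 0, 0.04], [0, 0, 0], 255], [[0, 0, 0.04], [0, 0, 0], 255], [[0, 0, 0.04], [0, 0, 0], 255], [[0, 0, 0.04], [0, 0, 0], 255], [[0, 0, 0.04], [0, 0, 0], 255], [[0, 0, 0.04], [0, 0, 0], 255]]}}

```text
time: 9.8
position: [504.0, 56.9, 82.4]
eef_rot: [0.0, -0.64, 0.768, 0.0]
contact_force: [-1.3, 1.0, 5.2]
width: 0.1
grip_force: 2.5
```

>>> {"fn": "arm_command", "kwargs": {"increments": [[[0, 0, 0.01], [0, 0, 0], 255], [[0, 0, 0.02], [0, 0, 0], 255], [[0, 0, 0.02], [0, 0, 0], 255], [[0, 0, 0.02], [0, 0, 0], 255], [[0, 0, 0.02], [0, 0, 0], 255], [[0, 0, 0.02], [0, 0, 0], 255], [[0, 0, 0.02], [0, 0, 0], 255], [[0, 0, 0.02], [0, 0, 0], 255], [[0, 0, 0.02], [0, 0, 0], 255], [[0, 0, 0.02], [0, 0, 0], 255]]}}

```text
time: 10.8
position: [504.1, 56.9, 81.1]
eef_rot: [0.0, -0.64, 0.768, -0.0]
contact_force: [-2.8, 0.8, 8.0]
width: 0.1
grip_force: 4.4
```

The key reached its hard stop at TCP z of about 81, where 87 was the raised height. I'll press slightly harder and push along +y.

>>> {"fn": "arm_command", "kwargs": {"increments": [[[0, 0, 0.02], [0, 0, 0], 255], [[-0.02, 0, 0.02], [0, 0, 0], 255], [[-0.06, 0, 0.02], [0, 0, 0], 255], [[-0.1, 0, 0.02], [0, 0, 0], 255], [[-0.14, 0, 0.02], [0, 0, 0], 255], [[-0.19, 0, 0.02], [0, 0, 0], 255], [[-0.24, 0, 0.02], [0, 0, 0], 255], [[-0.3, 0, 0.02], [0, 0, 0], 255], [[-0.35, 0, 0.02], [0, 0, 0], 255], [[-0.4, 0, 0.02], [0, 0, 0], 255]]}}

```text
time: 11.8
position: [511.7, 95.9, 80.9]
eef_rot: [0.0, -0.64, 0.768, -0.001]
contact_force: [-7.8, -1.4, 17.9]
width: -0.2
grip_force: 8.7
```

>>> {"fn": "arm_command", "kwargs": {"increments": [[[-0.05, 0, 0], [0, 0, 0], 255], [[-0.1, 0, 0], [0, 0, 0], 255], [[-0.15, 0, 0], [0, 0, 0], 255], [[-0.2, 0, 0], [0, 0, 0], 255], [[-0.25, 0, 0], [0, 0, 0], 255], [[-0.29, 0, 0], [0, 0, 0], 255], [[-0.33, 0, 0], [0, 0, 0], 255], [[-0.37, 0, 0], [0, 0, 0], 255], [[-0.41, 0, 0], [0, 0, 0], 255], [[-0.45, 0, 0], [0, 0, 0], 255]]}}

```text
time: 12.8
position: [520.2, 140.3, 81.0]
eef_rot: [0.001, -0.64, 0.768, -0.001]
contact_force: [-5.1, -1.6, 15.7]
width: 0.2
grip_force: 7.9
```

```bash
python3 - <<'E'
from h import *
np.set_printoptions(precision=3,suppress=True)
plan([0,0,0])
c=optics.camera('top')
cv2.imwrite('pics/t2.png',cv2.resize(np.ascontiguousarray(c['image'][170:295,165:355,::-1]),None,fx=4,fy=4,interpolation=cv2.INTER_CUBIC))
E
```

```text
t 12.8 pos [520.188 140.263  80.976] F [-5.115 -1.573 15.729] q [ 0.638 -0.079 -0.343  0.002 -1.305 -0.82 ] w 0.16776311795754958
axes
 [[-0.181 -0.984  0.003]
 [-0.984  0.181 -0.001]
 [ 0.    -0.003 -1.   ]]
shift/100 [2.319 4.865 0.798] turn/90 [-0.002 -0.     0.001]
```

View pics/t2.png

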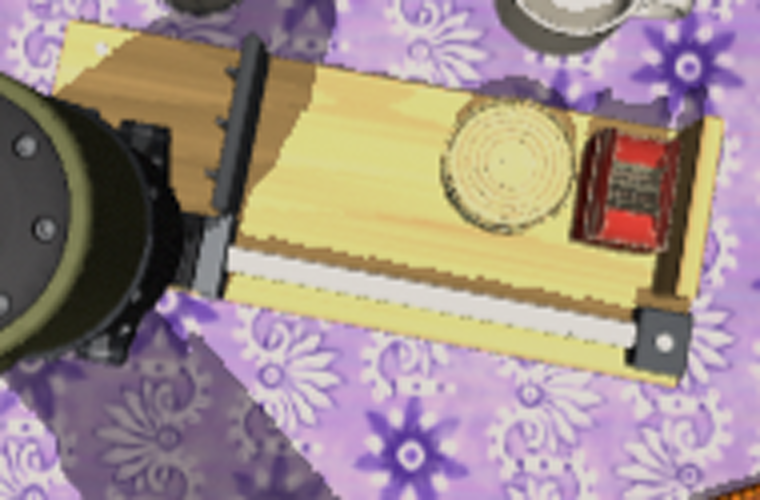

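The stop has followed by about 85 mm: the plate went from x≈392 to 240 in the crop, and the tin and carton have not moved. I'll go on slowly to the end block.

>>> {"fn": "arm_command", "kwargs": {"increments": [[[-0.02, 0, 0], [0, 0, 0], 255], [[-0.04, 0, 0], [0, 0, 0], 255], [[-0.06, 0, 0], [0, 0, 0], 255], [[-0.08, 0, 0], [0, 0, 0], 255], [[-0.1, 0, 0], [0, 0, 0], 255], [[-0.12, 0, 0], [0, 0, 0], 255], [[-0.13, 0, 0], [0, 0, 0], 255], [[-0.14, 0, 0], [0, 0, 0], 255], [[-0.15, 0, 0], [0, 0, 0], 255], [[-0.15, 0, 0], [0, 0, 0], 255]]}}

```text
time: 13.85
position: [523.2, 152.6, 80.9]
eef_rot: [-0.001, -0.64, 0.769, -0.003]
contact_force: [-2.9, -9.7, 15.4]
width: 0.1
grip_force: 7.4
```

>>> {"fn": "arm_command", "kwargs": {"increments": [[[-0.01, 0, 0], [0, 0, 0], 255], [[-0.02, 0, 0], [0, 0, 0], 255], [[-0.03, 0, 0], [0, 0, 0], 255], [[-0.04, 0, 0], [0, 0, 0], 255], [[-0.05, 0, 0], [0, 0, 0], 255], [[-0.05, 0, 0], [0, 0, 0], 255], [[-0.05, 0, 0], [0, 0, 0], 255], [[-0.05, 0, 0], [0, 0, 0], 255], [[-0.05, 0, 0], [0, 0, 0], 255], [[-0.05, 0, 0], [0, 0, 0], 255]]}}

```text
time: 14.85
position: [523.7, 155.2, 80.9]
eef_rot: [-0.003, -0.639, 0.769, -0.004]
contact_force: [-4.1, -18.3, 16.6]
width: -0.2
grip_force: 13.2
```

The push force has risen to 18 N with the key fully down, so the stop is at the end block. I'll lift straight up.

>>> {"fn": "arm_command", "kwargs": {"increments": [[[0.02, 0, -0.02], [0, 0, 0], 255], [[0.03, 0, -0.06], [0, 0, 0], 255], [[0.03, 0, -0.12], [0, 0, 0], 255], [[0.03, 0, -0.2], [0, 0, 0], 255], [[0.03, 0, -0.3], [0, 0, 0], 255], [[0.03, 0, -0.42], [0, 0, 0], 255], [[0.03, 0, -0.55], [0, 0, 0], 255], [[0.03, 0, -0.7], [0, 0, 0], 255], [[0.03, 0, -0.85], [0, 0, 0], 255], [[0.03, 0, -1], [0, 0, 0], 255]]}}

```text
time: 15.85
position: [522.6, 157.5, 180.1]
eef_rot: [0.001, -0.64, 0.768, 0.0]
contact_force: [0.4, 0.8, 0.1]
width: 0.1
grip_force: 0.0
```

>>> {"fn": "arm_command", "kwargs": {"increments": [[[0.1, 0.1, -0.05], [0, 0, 0], 255], [[0.2, 0.2, -0.1], [0, 0, 0], 255], [[0.3, 0.3, -0.15], [0, 0, 0], 255], [[0.4, 0.4, -0.2], [0, 0, 0], 255], [[0.5, 0.5, -0.25], [0, 0, 0], 255], [[0.6, 0.6, -0.3], [0, 0, 0], 255], [[0.7, 0.7, -0.35], [0, 0, 0], 255], [[0.8, 0.8, -0.4], [0, 0, 0], 255], [[0.9, 0.9, -0.45], [0, 0, 0], 255], [[1, 1, -0.5], [0, 0, 0], 255]]}}

```text
time: 16.85
position: [405.5, 76.6, 229.5]
eef_rot: [0.001, -0.64, 0.768, 0.0]
contact_force: [-0.4, 0.9, 0.1]
width: 0.4
grip_force: 0.0
```

```bash
python3 - <<'E'
from h import *
np.set_printoptions(precision=3,suppress=True)
c=optics.camera('top')
cv2.imwrite('pics/t3.png',cv2.resize(np.ascontiguousarray(c['image'][170:295,165:355,::-1]),None,fx=4,fy=4,interpolation=cv2.INTER_CUBIC))
d=masks_of('release_key',c)
for m in d[:1]:
    ys,xs=np.nonzero(m['mask']);p=ray(c,(xs.mean(),ys.mean()),68);print('key',p,len(xs),'moved',(p-[503.3,49.7,68])@RY)
c=optics.camera('scene')
cv2.imwrite('pics/s3.png',cv2.resize(np.ascontiguousarray(c['image'][180:305,195:385,::-1]),None,fx=4,fy=4,interpolation=cv2.INTER_CUBIC))
print(env.sense()['time'])
E
```

```text
key [521.228 136.031  68.   ] 363 moved 88.15223466651484
17.0
```

View pics/t3.png

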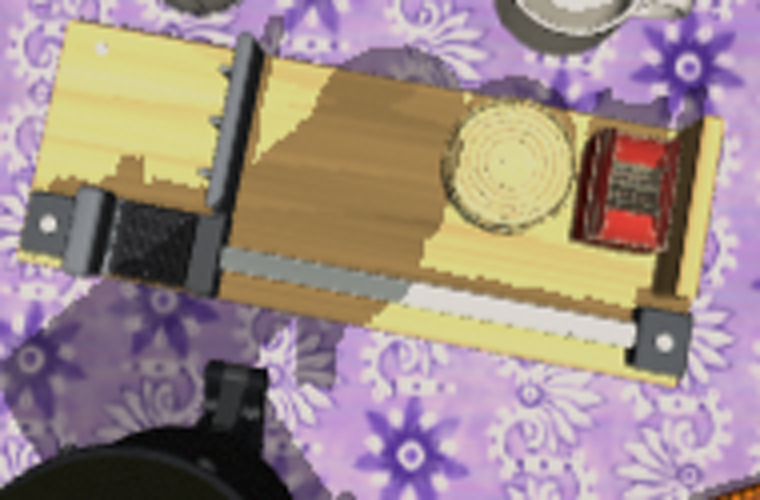

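View pics/s3.png

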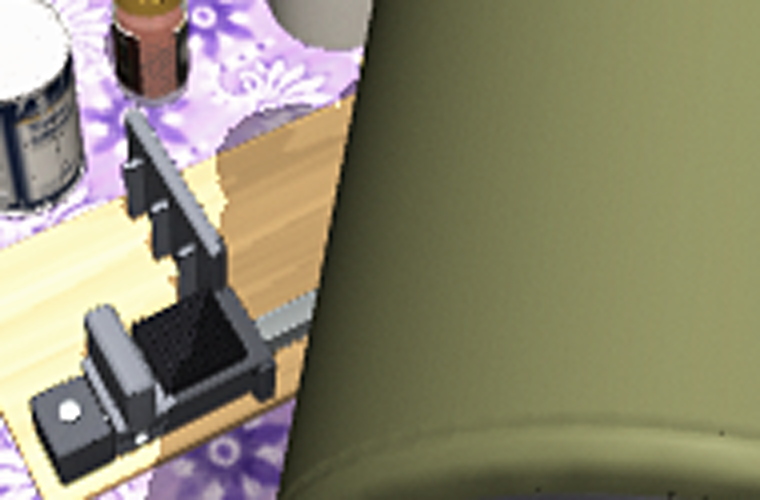

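The stop is against the end block with no bar showing between them. The key is free, and the tin and carton stand where they were. Handing in.

```bash
python3 -c "
from h import *
print(ticket.sign_off())"
```

```text
the job is handed in; nothing more can be done
None
```

The stop is pushed back about 88 mm to the end block with the key held down, the key has been let go, and the carton and tin still stand where they were; the job is handed in at about 17 s.

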